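# Change the valve spring on the spring gauge

## Robot

A 6-joint arm with a two-finger parallel gripper is mounted at the origin on the work surface. World frame = base frame: x ahead of the robot, y to its left, z up, the work surface at z = 0. Lengths are in m, angles in rad, forces in N, time in s.
With the tool pointing down it reaches from about 0.35 to 0.775 m from the base axis. Payload 7.3 kg.
Tool frame: the origin (TCP) lies midway between the tips of the shut fingers; the grasp point (between the pads) lies grasp_offset behind it (grasp_offset is the distance from the TCP to the grasp point, in m); z points along the fingers, y is the line along which they close (so a half turn about z gives the same grasp; the last joint's range is limited). The gripper opens to 92 mm and grips with 3 to 60 N. Pads are 19 mm wide; open, the fingers measure 130 mm over their backs; the gripper's body (75 mm by 190 mm) begins 47 mm behind the grasp point.
Start: joints at [-1.277, 0.342, 1.524, -0, 1.275, -0.146], TCP at [0.224, -0.475, 0.227] pointing down, gripper open.
Joint ranges: [-2.53, 2.53], [-0.77, 2.02], [0.04, 2.7], [-1, 4.14], [0.28, 2.66], [-3.11, 3.11]. Speed limits (rad/s): [2.57, 2.57, 3.14, 3.14, 3.14, 3.14].

## Interface

Orientations are given as [roll, pitch, yaw] about the fixed x, y, z axes, in that order (R = Rz(yaw) Ry(pitch) Rx(roll)).
In Python, from cell import * gives the robot as it stands.
- The arm moves only by the tool step_arm, never from a script. Its argument "plan" is a list of rows, each a list of 5 numbers: the closure, from -1 (fully open) to 1 (shut), then the shift along the tool's x, y, z in m, then the turn about the tool's z in rad. In form: [[hand, x, y, z, twist], ...]. A call has 1 to 20 rows; each row is the pose to reach, as a shift and turn from the pose commanded when the call began, along the tool's axes at that moment; what a row does not reach only later rows make up. A row lasts 1/8 s, in which the tool goes at most 62.5 mm and 10.7 degrees, less where a joint would pass 70% of its speed; a pose out of reach is approached as far as the arm can. A call with a gripper value outside its range is refused whole. The fingers move at their own pace and stop on an object; "grip_force" is the grip in N (left out, the last holds). Time passes only in rows, so rows that repeat a pose let the fingers close. It gives the time, the measured TCP pose, the force, the opening and the grip force at its end, in the units of the state.
- observe(): the state, without advancing time (a new reading comes with each control period).
- read_camera(name): name is "scene" or "top" or "wrist"; returns a dict with "img" (420x560x3 uint8, red, green, blue), "range_z" (420x560 float32, m along the optical axis (not along the pixel's ray), 0 where there is no reading), "fx", "fy", "cx", "cy" (pixels), "R" (3x3) and "t" (3): a world point X has camera coordinates R X + t; the wrist camera has in their place "T_tool_cam" (4x4, takes a point from camera to tool coordinates, whose origin is the TCP and whose axes are the flange's). Camera axes: x right, y down, z forward; pixel columns grow to the right and rows downward; lengths in m; the calibration is good to about 2 mm. A picture is of the moment at which its call begins: read the wrist's pose just before it.
- hand_in(): hands the job in; it is judged then, once.
The state is a dict: "time": time; "qpos": joint angles; "qvel": joint speeds; "joint_efforts": joint torques, N m; "tool_pos": TCP position; "tool_rot": TCP orientation; "contact_force": force on the tool from outside, world axes, zero at the start; "torque": the same for the moment, N m; "opening": finger opening in m; "grip_force": force on a finger pad.
Only numpy, scipy, OpenCV 4.12 (cv2) and the standard library are available. Lean on these libraries where they do the work, as an engineer would, in place of code of your own. Each camera call takes 0.05 s, during which the arm holds its last target. There are 200 camera calls.

## Task

First take the blue, already checked valve spring off the small round anvil of the spring gauge and stand it flat on the rubber face of the sloped rest. Then lift the yellow valve spring straight up off its valve stem on the green cylinder head and stand it upright and centred on the empty anvil. Set both springs down without dropping them, and leave the dark spring and the other things on the bench where they are.

Things in the scene. Friction and masses are not known exactly. Their poses are not given: they have to be found in the camera images.
- yellow_spring: Yellow helical coil valve spring standing upright, 42 mm outside diameter, 29 mm bore, 70 mm high, about 0.22 kg, on the cylinder head, around one of its two valve stems. Origin at the centre of its underside, z along its axis.
- blue_spring: Blue helical coil valve spring standing upright, 42 mm outside diameter, 29 mm bore, 70 mm high, about 0.22 kg, on the gauge's anvil at the start. Origin at the centre of its underside, z along its axis.
- dark_spring: Dark steel helical coil valve spring standing upright, 42 mm outside diameter, 29 mm bore, 70 mm high, about 0.22 kg, around the other valve stem of the cylinder head, 64 mm from the yellow one centre to centre; it stays there. Origin at the centre of its underside, z along its axis.
- head: Green cylinder head, dark deck 184 x 174 mm at z = 95 mm, fixed. Origin: centre of the underside. Valve stems at local x 0, y +32 and -32 mm: guide 18 mm diameter to 40 mm above the deck, stem 10 mm diameter to 82 mm (12 mm above a spring's top). Injector, 24 mm diameter, 70 mm tall, at x +70, y 0. To grip a spring clear of the other, close the fingers along local x.
- gauge: Grey spring gauge, fixed. Origin on the bench under the anvil's centre. Foot 18 mm high: disc of 110 mm diameter and a 50 mm wide bar to local x +115 mm. Column, 16 mm diameter, at x +88 mm, top at z = 270 mm, with a blue block (30 x 34 x 34 mm) and a white dial behind it at z = 110 mm; keep clear of it by closing the fingers along local y.
- anvil (a point): Centre of the top face of the gauge's round steel anvil, 44 mm in diameter, 110 mm above the bench, level, on a 28 mm post. Axes as those of the gauge.
- slope (a point): Centre of the black rubber face (64 x 64 mm) of the red sloped rest, fixed, at z = 100 mm on a narrow post with a 110 x 100 mm foot. z: normal of the face, 15 degrees from vertical; -x points down the slope, roughly to the robot; y is level. A lip 6 mm high along the low edge, inner side at x = -32 mm.
- slug: Brass cylinder, 22 mm diameter, 30 mm high, standing on the foot of the gauge. Bystander.
- cup: Small cream open cup, 60 mm diameter, 35 mm high. Bystander.
- wrench: Steel wrench, 140 mm long, lying. Bystander.
- jar: Jar with a red cap, 56 mm diameter, 90 mm high. Bystander.
- valve: Steel engine valve standing on its 52 mm disc, 125 mm tall. Bystander.
- socket: Steel wrench socket, 34 mm diameter, 45 mm high. Bystander.
- rocker: Dark rocker arm, 90 mm long, 30 mm high, lying. Bystander.
Not all that is in view belongs to the job. Of the things shaped like the yellow_spring, the yellow one is meant.

How it is judged:
By the outcome, as a careful person would: the job done as asked, in the order asked, and still so for the second after the job is handed in, with the robot touching nothing.
It also fails if it takes over 64 s, if anything falls off the work surface, if the arm or the gripper's body presses on something with over 40 N, if the wrist force passes 120 N, or if a joint passes its speed limit or range.

## Working session

There is one attempt and no reset: what is moved stays moved. The work goes in short steps, Python scripts to look and compute and a tool call to move; the robot and the scene stay as the last step left them, time stands still between calls to the robot, and variables do not carry over. Pictures are saved under pics/ and viewed, at most 10 in all, crops included, and the job is handed in when it is done.

Besides the shell and the picture viewer there is one more tool, called after "Call:" as name(argument=value, ...) on one line, values as JSON. step_arm: Moves the arm, as the interface text tells. Its arguments: {"type":"object","properties":{"plan":{"type":"array","items":{"type":"array","items":{"type":"number"}}},"grip_force":{"type":"number"}},"required":["plan"]}

```bash
ls; mkdir -p pics; python3 - <<'E'
from cell import *
import numpy as np,cv2
s=observe();print({k:np.round(v,3) for k,v in s.items()})
for n in("scene","top"):
    c=read_camera(n);np.savez(f"pics/{n}0.npz",**c)
    cv2.imwrite(f"pics/{n}0.png",c["img"][:,:,::-1])
    print(n,c["fx"],c["R"].round(2).tolist(),c["t"])
E
```

```text
pics
{'time': np.float64(0.0), 'qpos': array([-1.277,  0.343,  1.525,  0.   ,  1.275, -0.146]), 'qvel': array([ 0.001,  0.   ,  0.   , -0.001, -0.001, -0.002]), 'joint_efforts': array([-1.0000e-03, -4.3125e+01, -2.4422e+01,  7.2000e-02,  5.6000e-02,
       -0.0000e+00]), 'tool_pos': array([ 0.223, -0.475,  0.226]), 'tool_rot': array([-3.14, -0.  ,  0.44]), 'contact_force': array([ 0.014, -0.347,  0.148]), 'torque': array([ 0.007,  0.029, -0.054]), 'grip_force': np.float64(0.0), 'opening': np.float64(0.092)}
scene 498.96603493461447 [[-0.23, 0.97, 0.01], [0.75, 0.18, -0.64], [-0.62, -0.14, -0.77]] [ 0.13158788 -0.34212888  1.68996838]
top 407.4626682124488 [[-0.01, -1.0, 0.0], [-0.98, 0.0, -0.2], [0.2, -0.01, -0.98]] [-0.00597196  0.57501305  0.91273171]
```

View pics/scene0.png

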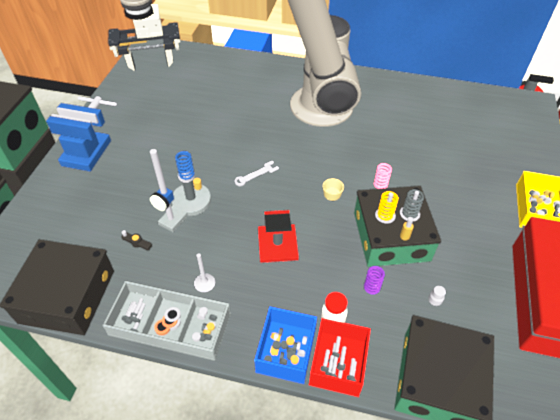

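View pics/top0.png

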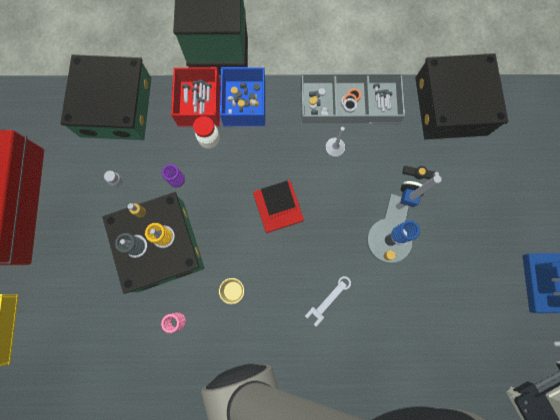

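The scene view shows the blue spring at (184,165) on the gauge, with the column at (158,180). The rest is at (278,235). On the head, yellow is at (388,206) and dark at (412,205). In the top view, blue is at (405,232), the column top at (437,178), the rubber at (278,198), yellow at (158,235) and dark at (128,243).

```bash
cat > h.py <<'E'
import numpy as np,cv2
def cloud(c,T=None):
    v,u=np.mgrid[0:420,0:560]; z=c["range_z"].astype(float)
    P=np.dstack([(u-c["cx"])/c["fx"]*z,(v-c["cy"])/c["fy"]*z,z])
    if T is None: P=(P-c["t"])@c["R"]
    else: P=P@T[:3,:3].T+T[:3,3]
    P[z<=0]=np.nan
    return P
def mask(img,h0,h1,s0,v0,s1=255,v1=255):
    return cv2.inRange(cv2.cvtColor(img,cv2.COLOR_RGB2HSV),(h0,s0,v0),(h1,s1,v1))>0
def circ(xy):  # algebraic circle fit
    A=np.c_[2*xy,np.ones(len(xy))];s=np.linalg.lstsq(A,(xy**2).sum(1),rcond=None)[0]
    return s[:2],np.sqrt(s[2]+s[:2]@s[:2])
E
python3 - <<'E'
from h import *
t=dict(np.load("pics/top0.npz"));s=dict(np.load("pics/scene0.npz"))
for n,c,bb in(("top",t,dict(y=(140,215,182,255),b=(385,215,425,250))),("scene",s,dict(y=(372,185,402,230),b=(170,145,200,190)))):
    P=cloud(c)
    for k,h in(("y",(18,35)),("b",(100,125))):
        x0,y0,x1,y1=bb[k];m=np.zeros((420,560),bool);m[y0:y1,x0:x1]=1
        m&=mask(c["img"],*h,120,60);Q=P[m];Q=Q[np.isfinite(Q[:,0])]
        zt=np.percentile(Q[:,2],98);T=Q[Q[:,2]>zt-.012]
        print(n,k,len(Q),"ztop",zt.round(4),"bbox",np.percentile(Q,[2,98],0).round(3).tolist(),"topmid",((T.min(0)+T.max(0))/2).round(4),circ(T[:,:2]))
    g=(lambda x0,y0,x1,y1:P[y0:y1,x0:x1].reshape(-1,3))
    # rubber plane
    Q=g(*((258,178,300,218) if n=="top" else (262,208,294,238)))
    im=c["img"][(slice(178,218),slice(258,300)) if n=="top" else (slice(208,238),slice(262,294))].reshape(-1,3)
    Q=Q[(im.max(1)<60)&(Q[:,2]>.07)&(Q[:,2]<.125)]
    cen=np.median(Q,0)
    r=cv2.minAreaRect(Q[:,:2].astype(np.float32)*1000)
    A=np.c_[Q[:,:2],np.ones(len(Q))];p=np.linalg.lstsq(A,Q[:,2],rcond=None)[0]
    nn=np.array([-p[0],-p[1],1]);nn/=np.linalg.norm(nn)
    print(n,"rubber",len(Q),cen.round(4),Q.mean(0).round(4),"rect",r,"normal",nn.round(3),"tilt",np.degrees(np.arccos(nn[2])),"dir",np.degrees(np.arctan2(nn[1],nn[0])))
    # deck
    Q=P.reshape(-1,3);Q=Q[(abs(Q[:,2]-.095)<.006)&(Q[:,1]>.1)&(Q[:,1]<.5)&(Q[:,0]>.35)&(Q[:,0]<.75)]
    print(n,"deck",cv2.minAreaRect(Q[:,:2].astype(np.float32)*1000),np.median(Q[:,2]))
P=cloud(t);
for n,u,v in(("dark",128,243),):
    Q=P[228:262,112:148].reshape(-1,3);Q=Q[(Q[:,2]>.150)&(Q[:,2]<.170)];print(n,len(Q),Q.mean(0),circ(Q[:,:2]))
Q=P[165:195,420:445].reshape(-1,3);Q=Q[Q[:,2]>.255];print("col",len(Q),Q.mean(0),Q.max(0))
Q=cloud(s).reshape(-1,3);Q=Q[(Q[:,2]>.2)&(Q[:,0]>.4)&(Q[:,1]<-.15)&(Q[:,1]>-.5)];print("col",len(Q),Q.mean(0),Q.max(0))
for c in(t,s):
    Q=cloud(c).reshape(-1,3);Q=Q[(abs(Q[:,2]-.018)<.004)&(Q[:,0]>.35)&(Q[:,1]<-.1)&(Q[:,1]>-.5)];print("foot",np.percentile(Q,[1,99],0))
E
```

```text
top y 397 ztop 0.1676 bbox [[0.486, 0.231, 0.096], [0.536, 0.293, 0.168]] topmid [0.5053 0.2508 0.1626] (array([0.50517085, 0.25041575]), np.float64(0.0176102231272092))
top b 436 ztop 0.1826 bbox [[0.486, -0.295, 0.117], [0.523, -0.258, 0.183]] topmid [ 0.5056 -0.2777  0.1777] (array([ 0.50529251, -0.2772699 ]), np.float64(0.01763493659836844))
top rubber 683 [ 0.5927 -0.0076  0.101 ] [ 0.5927 -0.0069  0.1009] rect ((592.9259033203125, -6.958858489990234), (57.91208267211914, 60.212886810302734), 18.599748611450195) normal [-0.245 -0.081  0.966] tilt 14.968215213598516 dir -161.686157005096
top deck ((564.9183959960938, 251.73245239257812), (294.6295471191406, 279.3702392578125), 19.254430770874023) 0.09595748683986051
scene y 426 ztop 0.1682 bbox [[0.441, 0.231, 0.095], [0.526, 0.278, 0.168]] topmid [0.5072 0.2507 0.1654] (array([0.50693879, 0.25042898]), np.float64(0.017391730692035673))
scene b 362 ztop 0.1821 bbox [[0.356, -0.355, 0.002], [0.527, -0.259, 0.182]] topmid [ 0.5074 -0.2775  0.1772] (array([ 0.50708347, -0.27777733]), np.float64(0.017502804529540263))
scene rubber 364 [ 0.5989 -0.0054  0.1029] [ 0.5985 -0.0055  0.1026] rect ((596.0287475585938, -6.311798095703125), (60.60592269897461, 58.638954162597656), 18.645370483398438) normal [-0.238 -0.081  0.968] tilt 14.579172858746274 dir -161.32128822825223
scene deck ((564.6424560546875, 282.13348388671875), (366.5282897949219, 220.39183044433594), 0.8920059204101562) 0.09644022480623651
dark 262 [0.48542357 0.30681065 0.16290251] (array([0.49048543, 0.29979656]), np.float64(0.023531276857980774))
col 81 [ 0.58771339 -0.30480936  0.26751772] [ 0.59633854 -0.29835271  0.27422293]
col 168 [ 0.59280637 -0.30493119  0.24025321] [ 0.59850668 -0.29849039  0.27362656]
foot [[ 0.45537909 -0.43610756  0.01428565]
 [ 0.931985   -0.10600814  0.0219015 ]]
foot [[ 0.46950521 -0.45498812  0.01412381]
 [ 0.95400706 -0.1049954   0.02191862]]
```

Call:
step_arm(plan=[[-1,0,0,-0.06,0],[-1,0.02,0,-0.08,0.1],[-1,0.07,-0.01,-0.08,0.25],[-1,0.12,-0.02,-0.08,0.4],[-1,0.18,-0.03,-0.08,0.6],[-1,0.23,-0.04,-0.08,0.754],[-1,0.28,-0.05,-0.08,0.754],[-1,0.32,-0.058,-0.08,0.754],[-1,0.339,-0.0586,-0.08,0.754],[-1,0.339,-0.0586,-0.08,0.754],[-1,0.339,-0.0586,-0.08,0.754]])

```text
time: 1.48
tool_pos: [0.5044, -0.2787, 0.3066]
tool_rot: [3.141, 0.001, -0.315]
contact_force: [-0.4, 0.1, 0.2]
opening: 0.0916
grip_force: 0.0
```

```bash
cat >> h.py <<'E'
from scipy.spatial.transform import Rotation as Ro
def tool(s):
    T=np.eye(4);T[:3,:3]=Ro.from_euler("xyz",s["tool_rot"]).as_matrix();T[:3,3]=s["tool_pos"];return T
def wrist(name):
    from cell import observe,read_camera
    s=observe();c=read_camera("wrist");T=tool(s)
    cv2.imwrite(f"pics/{name}.png",c["img"][:,:,::-1])
    return s,c,T,cloud(c,T@c["T_tool_cam"])
E
python3 - <<'E'
from h import *
import cell
print(getattr(cell,"grasp_offset",None),[k for k in dir(cell) if k[0]!="_"][:40])
s,c,T,P=wrist("w1")
print({k:np.round(s[k],3) for k in("time","tool_pos","tool_rot","qpos")},c["T_tool_cam"].round(3).tolist())
m=mask(c["img"],100,125,120,60)
Q=P[m];Q=Q[np.isfinite(Q[:,0])&(np.hypot(Q[:,0]-.506,Q[:,1]+.277)<.035)];z=np.percentile(Q[:,2],98);Q=Q[Q[:,2]>z-.01]
print(z,len(Q),(Q.min(0)+Q.max(0))/2,circ(Q[:,:2]))
E
```

```text
0.0188 ['IKError', 'grasp_offset', 'hand_in', 'observe', 'read_camera']
{'time': np.float64(1.475), 'tool_pos': array([ 0.504, -0.279,  0.307]), 'tool_rot': array([ 3.141e+00,  1.000e-03, -3.150e-01]), 'qpos': array([-6.370e-01,  3.940e-01,  1.227e+00, -1.000e-03,  1.521e+00,
        1.249e+00])} [[-0.001, -0.967, -0.256, 0.068], [1.0, -0.001, 0.001, -0.001], [-0.001, -0.256, 0.967, -0.157], [0.0, 0.0, 0.0, 1.0]]
0.17983712464885876 1122 [ 0.5059454  -0.27892243  0.17544046] (array([ 0.50658105, -0.27929481]), np.float64(0.017429055484647134))
```

View pics/w1.png

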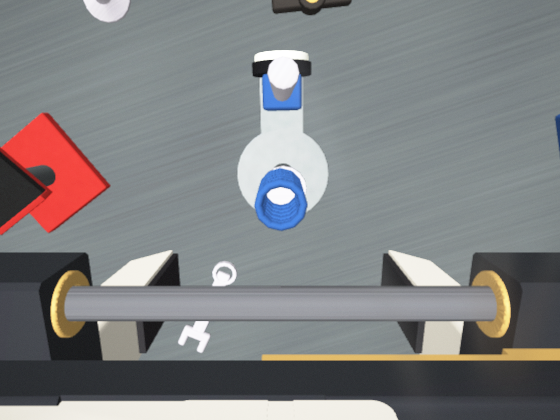

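The wrist picture shows the blue spring at (281,198), centred between the fingers, with the column ahead of it at (283,75). The camera sits on the column side, above the column's top. I'm descending now.

Call:
step_arm(plan=[[-1,0.001,0,0.04,0],[-1,0.001,0,0.08,0],[-1,0.001,0,0.12,0],[-1,0.001,0,0.15,0],[-1,0.001,0,0.1636,0],[-1,0.001,0,0.1636,0],[-1,0.001,0,0.1636,0]])

```text
time: 2.4
tool_pos: [0.5068, -0.2788, 0.1446]
tool_rot: [3.141, -0.003, -0.315]
contact_force: [0.3, 0.1, -0.3]
opening: 0.0917
grip_force: 0.0
```

Call:
step_arm(plan=[[0.3,0,0,0,0],[0.5,0,0,0,0],[1,0,0,0,0],[1,0,0,0,0],[1,0,0,0,0],[1,0,0,0,0],[1,0,0,0,0]], grip_force=12)

```text
time: 3.28
tool_pos: [0.5063, -0.2782, 0.1432]
tool_rot: [3.141, -0.0, -0.314]
contact_force: [-0.4, -1.0, 0.6]
opening: 0.0427
grip_force: 12.0
```

Call:
step_arm(plan=[[1,0,0,-0.005,0],[1,0,0,-0.015,0],[1,0,0,-0.035,0],[1,0,0,-0.065,0],[1,0,0,-0.1,0],[1,0,0,-0.13,0],[1,0,0,-0.13,0],[1,0,0,-0.13,0]])

```text
time: 4.28
tool_pos: [0.5058, -0.2776, 0.2719]
tool_rot: [-3.141, 0.002, -0.314]
contact_force: [0.6, 0.2, -2.9]
opening: 0.0426
grip_force: 12.0
```

Call:
step_arm(plan=[[1,0,-0.02,0,0],[1,0,-0.05,0,0],[1,0,-0.085,0,-0.1],[1,0,-0.12,0,-0.22],[1,0,-0.16,0,-0.35],[1,0,-0.2,0,-0.48],[1,0,-0.235,0,-0.58],[1,0,-0.265,0,-0.635],[1,0,-0.28,0,-0.635],[1,0,-0.2846,0,-0.635],[1,0,-0.2846,0,-0.635],[1,0,-0.2846,0,-0.635]])

```text
time: 5.78
tool_pos: [0.5941, -0.0083, 0.2731]
tool_rot: [3.141, 0.0, 0.319]
contact_force: [0.3, -0.5, -3.5]
opening: 0.0425
grip_force: 12.0
```

```bash
python3 - <<'E'
from h import *
s,c,T,P=wrist("w2")
print({k:np.round(s[k],4) for k in("time","tool_pos","tool_rot")})
Q=P.reshape(-1,3);im=c["img"].reshape(-1,3)
k=(im.max(1)<70)&(Q[:,2]>.085)&(Q[:,2]<.115)&(np.hypot(Q[:,0]-.594,Q[:,1]+.006)<.055)
Q=Q[k];r=cv2.minAreaRect(Q[:,:2].astype(np.float32)*1000);print(len(Q),r,Q.mean(0),np.percentile(Q,[1,99],0))
A=np.c_[Q[:,:2]-[.5945,-.0066],np.ones(len(Q))];print(np.linalg.lstsq(A,Q[:,2],rcond=None)[0])
m=mask(c["img"],100,125,120,60);Q=P[m];Q=Q[np.hypot(*(Q[:,:2]-s["tool_pos"][:2]).T)<.05];print(np.percentile(Q,[1,50,99],0))
E
```

```text
{'time': np.float64(5.775), 'tool_pos': array([ 0.5941, -0.0083,  0.2731]), 'tool_rot': array([3.1413e+00, 2.0000e-04, 3.1930e-01])}
3972 ((593.9171142578125, -7.523387908935547), (62.66443634033203, 62.66461181640625), 18.0535888671875) [ 0.59952969 -0.00551039  0.10066664] [[ 0.56155995 -0.04181853  0.09177882]
 [ 0.6296085   0.02802076  0.10761822]]
[0.24189244 0.07686073 0.09936625]
[[ 0.57617086 -0.0256949   0.24318315]
 [ 0.60596657 -0.00585382  0.29884702]
 [ 0.62069944  0.0121137   0.34911631]]
```

View pics/w2.png

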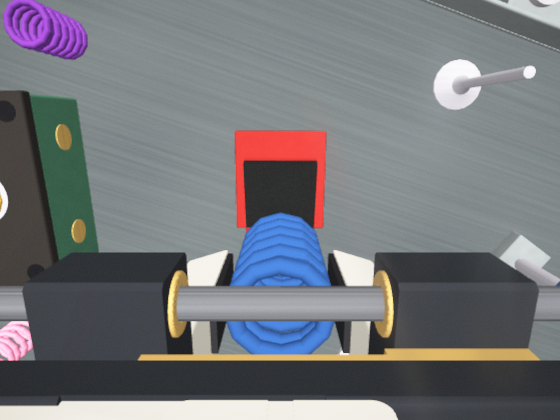

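The spring is held upright at (281,285). The rubber face at (281,194) is squarely ahead, matching (0.594, -0.0075, 0.100). I'm lowering it to just above contact with a lighter grip.

Call:
step_arm(plan=[[1,0,0,0.03,0],[1,0,0,0.06,0],[1,0,0,0.09,0],[1,0,0,0.115,0],[1,0,0,0.126,0],[1,0,0,0.129,0],[1,0,0,0.129,0],[1,0,0,0.129,0]], grip_force=7)

```text
time: 6.82
tool_pos: [0.5948, -0.0074, 0.1452]
tool_rot: [3.141, -0.002, 0.321]
contact_force: [-0.7, -0.2, -2.4]
opening: 0.043
grip_force: 7.0
```

Call:
step_arm(plan=[[1,0,0,0.002,0],[1,0,0,0.003,0],[1,0,0,0.004,0],[1,0,0,0.005,0],[1,0,0,0.005,0]], grip_force=5)

```text
time: 7.45
tool_pos: [0.5943, -0.0074, 0.1391]
tool_rot: [3.141, 0.0, 0.321]
contact_force: [-0.7, 0.7, -2.0]
opening: 0.0425
grip_force: 5.0
```

Call:
step_arm(plan=[[1,0,0,0.001,0],[1,-0.0013,0,0.0016,0],[1,-0.0027,0,0.0022,0],[1,-0.004,0,0.0028,0],[1,-0.0053,0,0.0035,0],[1,-0.0053,0,0.0035,0]])

```text
time: 8.2
tool_pos: [0.5891, -0.0092, 0.1355]
tool_rot: [3.141, 0.0, 0.321]
contact_force: [-1.6, -1.0, 2.0]
opening: 0.0427
grip_force: 5.0
```

Call:
step_arm(plan=[[1,-0.0013,0,0.0007,0],[1,-0.0026,0,0.0014,0],[1,-0.0038,0,0.0022,0],[1,-0.005,0,0.003,0],[1,-0.0062,0,0.0039,0],[1,-0.0074,0,0.0048,0],[1,-0.0074,0,0.0048,0],[1,-0.0074,0,0.0048,0]])

```text
time: 9.2
tool_pos: [0.5826, -0.0112, 0.1312]
tool_rot: [3.141, -0.001, 0.321]
contact_force: [0.6, 0.7, 4.1]
opening: 0.0429
grip_force: 5.0
```

```bash
cat > tilt.py <<'E'
from h import *
from cell import read_camera
import sys
# spring axis from scene+top clouds: fit axis by PCA of blue points per camera
c=read_camera("scene");cv2.imwrite(f"pics/{sys.argv[1]}.png",cv2.resize(c["img"][140:270,200:350,::-1],None,fx=4,fy=4,interpolation=cv2.INTER_CUBIC))
P=cloud(c);m=mask(c["img"],100,125,120,60);Q=P[m];Q=Q[(np.hypot(Q[:,0]-.585,Q[:,1]+.01)<.06)&(Q[:,2]>.09)]
u=np.array([.949,.316,0]);n=-.2588*u+.966*np.array([0,0,1]);l=np.array([-.316,.949,0]);v=.966*u+[0,0,.2588]
R=(Q-[.594,-.0075,.1])@np.c_[v,l,n];print(len(Q))
for a in range(0,75,12):
    k=(R[:,2]>a)&(R[:,2]<a+.0) if 0 else (R[:,2]*1000>a)&(R[:,2]*1000<=a+12)
    if k.sum()>4: print(a,k.sum(),"far x %.1f"%(1000*np.percentile(R[k,0],95)),"y mid %.1f"%(500*(R[k,1].min()+R[k,1].max())))
print("n range",np.percentile(R[:,2],[1,99])*1000)
E
python3 tilt.py s1
```

```text
413
0 106 far x 21.7 y mid 2.0
12 55 far x 21.3 y mid 0.9
24 61 far x 21.2 y mid 0.9
36 62 far x 22.0 y mid 1.3
48 60 far x 22.0 y mid 1.2
60 56 far x 21.1 y mid 1.2
72 8 far x 19.8 y mid -1.0
n range [ 0.44500563 72.68700446]
```

View pics/s1.png

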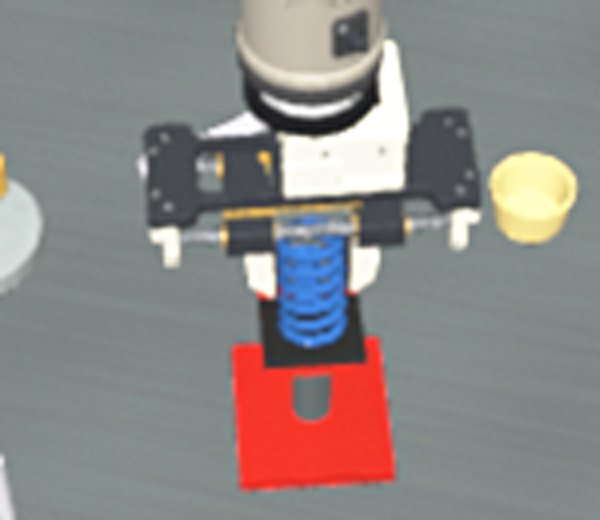

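The crop shows the spring at (312,290) seated on the rubber face. Its far edge stays at x = 21–22 mm along the whole height, so it is flat and centred. Releasing.

Call:
step_arm(plan=[[0,0,0,0,0],[-0.2,0,0,0,0],[-0.5,0,0,0,0],[-1,0,0,0,0],[-1,0,0,0,0],[-1,0,0,0,0],[-1,0,0,-0.01,0],[-1,0,0,-0.04,0],[-1,0,0,-0.08,0],[-1,0,0,-0.13,0],[-1,0,0,-0.17,0],[-1,0,0,-0.17,0],[-1,0,0,-0.17,0]])

```text
time: 10.88
tool_pos: [0.5818, -0.0113, 0.3006]
tool_rot: [-3.141, 0.001, 0.321]
contact_force: [0.9, 0.0, -1.0]
opening: 0.092
grip_force: 0.0
```

```bash
python3 tilt.py s2
```

```text
458
0 108 far x 21.5 y mid 2.0
12 55 far x 21.4 y mid -0.2
24 59 far x 20.5 y mid 1.1
36 59 far x 22.0 y mid 1.3
48 59 far x 22.0 y mid 1.4
60 103 far x 21.1 y mid 0.6
72 12 far x 19.9 y mid 0.7
n range [ 0.09683008 73.12874192]
```

Call:
step_arm(plan=[[-1,0,-0.02,0,-0.17],[-1,0.002,-0.05,0,-0.35],[-1,0.004,-0.09,0,-0.52],[-1,0.006,-0.13,0,-0.7],[-1,0.008,-0.17,0,-0.87],[-1,0.009,-0.21,0,-1.05],[-1,0.0107,-0.25,0,-1.22],[-1,0.0107,-0.27,0,-1.4],[-1,0.0107,-0.2724,0,-1.564],[-1,0.0107,-0.2724,0,-1.564],[-1,0.0107,-0.2724,0,-1.564],[-1,0.0107,-0.2724,0,-1.564]])

```text
time: 12.42
tool_pos: [0.5066, 0.2501, 0.3005]
tool_rot: [-3.141, 0.0, 1.882]
contact_force: [0.1, 0.0, 0.5]
opening: 0.092
grip_force: 0.0
```

```bash
python3 - <<'E'
from h import *
s,c,T,P=wrist("w3")
print({k:np.round(s[k],4) for k in("time","tool_pos","tool_rot","qpos")})
d=np.hypot(P[...,0]-.506,P[...,1]-.2505)
m=mask(c["img"],18,35,120,60)&(d<.035)
Q=P[m];z=np.percentile(Q[:,2],98);Q=Q[Q[:,2]>z-.008]
print("yel",z,len(Q),(Q.min(0)+Q.max(0))/2,circ(Q[:,:2]))
Q=P[(d<.012)&(P[...,2]>.172)];print("stem",len(Q),Q.mean(0) if len(Q) else 0)
d=np.hypot(P[...,0]-.486,P[...,1]-.311)
Q=P[(d<.03)&(abs(P[...,2]-.162)<.008)&(d>.011)];print("dark",len(Q),Q.mean(0),circ(Q[:,:2]))
E
```

```text
{'time': np.float64(12.425), 'tool_pos': array([0.5066, 0.2501, 0.3005]), 'tool_rot': array([-3.1411e+00,  1.0000e-04,  1.8823e+00]), 'qpos': array([ 3.2300e-01,  3.7410e-01,  1.2734e+00, -1.0000e-04,  1.4945e+00,
        1.1500e-02])}
yel 0.3979282017547671 742 [0.51069115 0.27553589 0.39463012] (array([0.51088007, 0.27439261]), np.float64(0.008472503171749133))
stem 130 [0.50575048 0.25262255 0.17574723]
dark 1259 [0.48397909 0.31261295 0.16312525] (array([0.48390896, 0.31232123]), np.float64(0.017535617458654888))
```

View pics/w3.png

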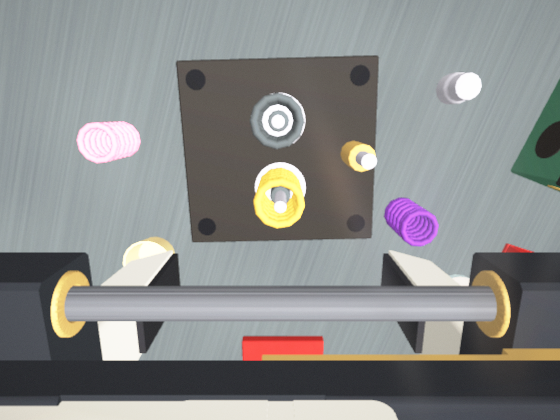

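```bash
python3 - <<'E'
from h import *
s,c,T,P=wrist("w4")
d=np.hypot(P[...,0]-.506,P[...,1]-.2505)
m=mask(c["img"],18,35,120,60)&(d<.035)&(abs(P[...,2]-.163)<.007)
Q=P[m];print("yel",len(Q),(Q.min(0)+Q.max(0))/2,circ(Q[:,:2]))
Q=P[(abs(P[...,2]-.175)<.008)&(d<.03)&(P[...,2]>.169)];print(len(Q),(Q.min(0)+Q.max(0))/2,Q.mean(0))
Q=P[(abs(P[...,2]-.095)<.005)&(d<.2)];print(cv2.minAreaRect(Q[:,:2].astype(np.float32)*1000))
E
```

```text
yel 403 [0.50520732 0.25157595 0.16032422] (array([0.50383857, 0.25218214]), np.float64(0.017757949321488463))
141 [0.50572709 0.25225832 0.17361155] [0.50560841 0.25283622 0.17528943]
((495.3077087402344, 282.28704833984375), (184.64425659179688, 174.2671661376953), 19.176998138427734)
```

The wrist picture shows yellow at (280,200) with its stem, dark at (278,120) ahead of it and the injector at (360,157). Fitted values are yellow (0.5055, 0.252) and head yaw 19.2°, consistent with the head's dimensions.

Call:
step_arm(plan=[[-1,0.002,0,0.03,-0.024],[-1,0.002,0,0.07,-0.024],[-1,0.002,0,0.11,-0.024],[-1,0.002,0,0.145,-0.024],[-1,0.002,0,0.165,-0.024],[-1,0.002,0,0.1723,-0.024],[-1,0.002,0,0.1723,-0.024],[-1,0.002,0,0.1723,-0.024]])

```text
time: 13.52
tool_pos: [0.5065, 0.2526, 0.1296]
tool_rot: [3.14, 0.0, 1.909]
contact_force: [-0.9, -0.2, -0.9]
opening: 0.0921
grip_force: 0.0
```

Call:
step_arm(plan=[[0.3,0,0,0,0],[0.5,0,0,0,0],[1,0,0,0,0],[1,0,0,0,0],[1,0,0,0,0],[1,0,0,0,0],[1,0,0,0,0]], grip_force=14)

```text
time: 14.4
tool_pos: [0.5057, 0.2524, 0.1284]
tool_rot: [-3.141, 0.0, 1.909]
contact_force: [-0.6, 0.4, 0.3]
opening: 0.0425
grip_force: 14.0
```

Call:
step_arm(plan=[[1,0,0,-0.005,0],[1,0,0,-0.015,0],[1,0,0,-0.035,0],[1,0,0,-0.065,0],[1,0,0,-0.1,0],[1,0,0,-0.135,0],[1,0,0,-0.16,0],[1,0,0,-0.17,0],[1,0,0,-0.17,0],[1,0,0,-0.17,0]])

```text
time: 15.65
tool_pos: [0.5054, 0.2522, 0.2972]
tool_rot: [-3.139, 0.0, 1.909]
contact_force: [-0.5, -0.4, -2.5]
opening: 0.0425
grip_force: 14.0
```

Call:
step_arm(plan=[[1,-0.015,-0.005,0,0],[1,-0.04,-0.014,0,-0.05],[1,-0.08,-0.028,0,-0.15],[1,-0.12,-0.042,0,-0.25],[1,-0.16,-0.056,0,-0.35],[1,-0.2,-0.07,0,-0.45],[1,-0.24,-0.084,0,-0.55],[1,-0.28,-0.098,0,-0.65],[1,-0.32,-0.112,0,-0.75],[1,-0.36,-0.126,0,-0.85],[1,-0.4,-0.14,0,-0.918],[1,-0.44,-0.154,0,-0.918],[1,-0.475,-0.166,0,-0.918],[1,-0.495,-0.173,0,-0.918],[1,-0.5,-0.175,0,-0.918],[1,-0.5,-0.175,0,-0.918],[1,-0.5,-0.175,0,-0.918]])

```text
time: 17.77
tool_pos: [0.5067, -0.2761, 0.2987]
tool_rot: [3.141, 0.0, 2.828]
contact_force: [-0.1, 0.8, -2.6]
opening: 0.0426
grip_force: 14.0
```

```bash
python3 - <<'E'
from h import *
from cell import read_camera
s,c,T,P=wrist("w5")
print({k:np.round(s[k],4) for k in("time","tool_pos","tool_rot","contact_force","qpos")})
for n in("scene","top","wrist"):
    if n!="wrist":c=read_camera(n);P=cloud(c)
    Q=P[(abs(P[...,2]-.110)<.004)&(np.hypot(P[...,0]-.506,P[...,1]+.278)<.035)]
    if len(Q)>5: print(n,len(Q),Q.mean(0),cv2.minEnclosingCircle(Q[:,:2].astype(np.float32)*1000))
    if n=="scene":
        m=mask(c["img"],18,35,120,60);Q=P[m];Q=Q[(np.hypot(*(Q[:,:2]-s["tool_pos"][:2]).T)<.05)&(Q[:,2]>.2)]
        for a in np.arange(Q[:,2].min(),Q[:,2].max(),.012):
            k=(Q[:,2]>=a)&(Q[:,2]<a+.012);print(round(a,3),k.sum(),np.percentile(Q[k,0],95).round(4),((Q[k,1].min()+Q[k,1].max())/2).round(4))
        cv2.imwrite("pics/s3.png",cv2.resize(c["img"][100:230,110:260,::-1],None,fx=4,fy=4))
E
```

```text
{'time': np.float64(17.775), 'tool_pos': array([ 0.5067, -0.2761,  0.2987]), 'tool_rot': array([3.1413e+00, 1.0000e-04, 2.8282e+00]), 'contact_force': array([-0.0612,  0.7522, -2.5589]), 'qpos': array([-6.3180e-01,  3.9860e-01,  1.2413e+00,  3.0000e-04,  1.5017e+00,
       -1.8892e+00])}
scene 164 [ 0.5062991  -0.28048493  0.11026554] ((503.8827209472656, -282.41064453125), 24.810087203979492)
0.267 73 0.5285 -0.2757
0.279 52 0.529 -0.2744
0.291 48 0.5287 -0.277
0.303 52 0.5284 -0.277
0.315 56 0.5287 -0.2776
0.327 60 0.5294 -0.2779
0.339 1 0.5245 -0.2868Traceback (most recent call last):
  File "<stdin>", line 12, in <module>
    return _quantile_unchecked(
        a, q, axis, out, overwrite_input, method, keepdims, weights)
    return _ureduce(a,
                    func=_quantile_ureduce_func,
    ...<5 lines>...
                    overwrite_input=overwrite_input,
                    method=method)
    r = func(a, **kwargs)
    result = _quantile(arr,
                       quantiles=q,
    ...<2 lines>...
                       out=out,
                       weights=wgt)
    slices_having_nans = np.isnan(arr[-1, ...])
                                  ~~~^^^^^^^^^
IndexError: index -1 is out of bounds for axis 0 with size 0
```

View pics/w5.png

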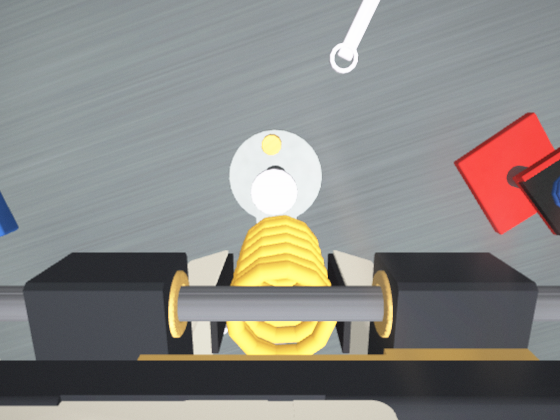

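The wrist picture shows the yellow spring held at (281,285). The anvil disc is fully visible at (274,192), and the slug is undisturbed at (271,145).

```bash
python3 - <<'E'
from h import *
from cell import read_camera
s,c,T,P=wrist("w6")
print(s["tool_pos"])
for n in("wrist","top","scene"):
    if n!="wrist":c=read_camera(n);P=cloud(c)
    Q=P[(abs(P[...,2]-.110)<.004)&(np.hypot(P[...,0]-.506,P[...,1]+.278)<.035)]
    if len(Q)>5:
        h=cv2.convexHull(Q[:,:2].astype(np.float32)*1000)[:,0]
        print(n,len(Q),Q.mean(0),(Q.min(0)+Q.max(0))/2,np.ptp(Q,0),circ(h.astype(float)))
E
```

```text
[ 0.50675387 -0.27624915  0.29879306]
wrist 1648 [ 0.50382528 -0.28086469  0.10884803] [ 0.50435055 -0.28109833  0.10887653] [0.0434799 0.0433023 0.0056858] (array([ 504.24286968, -281.04669554]), np.float64(21.596990663404252))
top 302 [ 0.50471694 -0.28036495  0.11064692] [ 0.50490525 -0.28044649  0.11016106] [0.04276737 0.04233942 0.00766215] (array([ 505.0867261 , -280.43700431]), np.float64(21.416082908760433))
scene 164 [ 0.50680553 -0.28077274  0.11041037] [ 0.50429686 -0.28078934  0.11004395] [0.04660011 0.0451475  0.00777115] (array([ 504.85923162, -281.2363525 ]), np.float64(23.059040922014177))
```

Call:
step_arm(plan=[[1,0.0006,-0.003,0,0],[1,0.0006,-0.0049,0.02,0],[1,0.0006,-0.0049,0.05,0],[1,0.0006,-0.0049,0.085,0],[1,0.0006,-0.0049,0.115,0],[1,0.0006,-0.0049,0.137,0],[1,0.0006,-0.0049,0.146,0],[1,0.0006,-0.0049,0.1488,0],[1,0.0006,-0.0049,0.1488,0],[1,0.0006,-0.0049,0.1488,0]])

```text
time: 19.27
tool_pos: [0.5049, -0.2821, 0.1507]
tool_rot: [-3.141, 0.002, 2.827]
contact_force: [0.1, 0.6, -2.3]
opening: 0.0422
grip_force: 14.0
```

```bash
cat > chk.py <<'E'
from h import *
from cell import read_camera
import sys
s,c,T,P=wrist(sys.argv[1]);print(s["time"],s["tool_pos"],s["contact_force"])
for n in("wrist","top","scene"):
    if n!="wrist":c=read_camera(n);P=cloud(c)
    d=np.hypot(P[...,0]-.5046,P[...,1]+.2807)
    Q=P[mask(c["img"],18,35,120,60)&(d<.04)&(P[...,2]>.10)&(P[...,2]<.2)]
    if len(Q)<20: continue
    zs=[]
    for a in(.112,.14,.165):
        k=abs(Q[:,2]-a-.008)<.01
        if k.sum()>5: zs.append((a,int(k.sum()),((Q[k].min(0)+Q[k].max(0))/2)[:2].round(4).tolist(),np.ptp(Q[k],axis=0)[:2].round(3).tolist(),[x.round(4).tolist() for x in circ(Q[k,:2])]))
    print(n,Q[:,2].min().round(4),Q[:,2].max().round(4),*zs,sep="\n ")
    if n=="scene": cv2.imwrite(f"pics/{sys.argv[1]}s.png",cv2.resize(c["img"][120:240,120:270,::-1],None,fx=4,fy=4,interpolation=cv2.INTER_CUBIC))
E
python3 chk.py w7
```

```text
19.275 [ 0.50487177 -0.28207557  0.15067493] [ 0.09404647  0.6041138  -2.32410487]
wrist
 0.1192
 0.1879
 (0.112, 694, [0.5047, -0.2809], [0.04, 0.039], [[0.5041, -0.2815], 0.018])
 (0.14, 1202, [0.5035, -0.2816], [0.037, 0.041], [[0.5063, -0.2821], 0.0199])
 (0.165, 2511, [0.5055, -0.2825], [0.041, 0.043], [[0.504, -0.2811], 0.0179])
scene
 0.1077
 0.1906
 (0.112, 49, [0.5077, -0.2799], [0.041, 0.035], [[0.5074, -0.2805], 0.0179])
 (0.14, 44, [0.5092, -0.2819], [0.037, 0.036], [[0.5063, -0.2809], 0.0186])
 (0.165, 50, [0.5141, -0.2822], [0.028, 0.035], [[0.5085, -0.2814], 0.0171])
```

View pics/w7s.png

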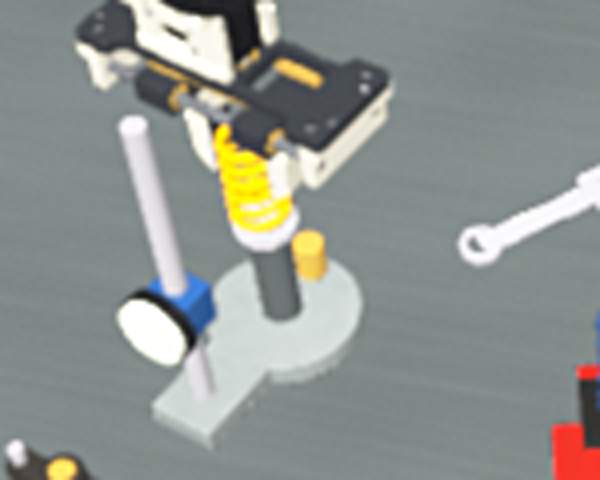

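The crop shows the yellow spring at (262,210), centred just above the anvil disc at (265,235) and clear of the column. I'm lowering it gently onto the anvil.

Call:
step_arm(plan=[[1,0,0.0007,0.002,0],[1,0,0.0007,0.004,0],[1,0,0.0007,0.0055,0],[1,0,0.0007,0.0063,0],[1,0,0.0007,0.0068,0],[1,0,0.0007,0.0068,0]], grip_force=8)

```text
time: 20.18
tool_pos: [0.5047, -0.2811, 0.1434]
tool_rot: [-3.141, 0.0, 2.827]
contact_force: [-1.9, 1.1, 2.9]
opening: 0.0425
grip_force: 8.0
```

Call:
step_arm(plan=[[0,0,0,0,0],[-0.2,0,0,0,0],[-0.5,0,0,0,0],[-1,0,0,0,0],[-1,0,0,0,0],[-1,0,0,0,0],[-1,0,0,-0.01,0],[-1,0,0,-0.04,0],[-1,0,0,-0.08,0],[-1,0,0,-0.13,0],[-1,0,0,-0.17,0],[-1,0,0,-0.17,0],[-1,0,0,-0.17,0]])

```text
time: 21.8
tool_pos: [0.5044, -0.2809, 0.3127]
tool_rot: [3.141, -0.0, 2.827]
contact_force: [0.6, 0.4, -1.3]
opening: 0.0917
grip_force: 0.0
```

```bash
python3 chk.py w8; python3 tilt.py s4; python3 -c "
from h import *
a=cv2.imread('pics/w8.png');b=cv2.imread('pics/top0.png')
from cell import read_camera
c=read_camera('top')['img'][:,:,::-1]
cv2.imwrite('pics/f.png',c)"
```

```text
21.8 [ 0.5044185 -0.2808972  0.3127004] [ 0.57520398  0.41455974 -1.30597073]
wrist
 0.1127
 0.1807
 (0.112, 214, [0.5036, -0.2786], [0.037, 0.035], [[0.503, -0.2802], 0.0175])
 (0.14, 363, [0.5035, -0.2785], [0.037, 0.035], [[0.5029, -0.2801], 0.0176])
 (0.165, 1080, [0.5049, -0.2812], [0.041, 0.041], [[0.5042, -0.2808], 0.0175])
top
 0.1122
 0.1836
 (0.112, 76, [0.504, -0.2787], [0.035, 0.037], [[0.5056, -0.2787], 0.0178])
 (0.14, 97, [0.5035, -0.2784], [0.036, 0.037], [[0.5055, -0.2785], 0.0176])
 (0.165, 198, [0.5059, -0.2799], [0.04, 0.041], [[0.5054, -0.2793], 0.0176])
scene
 0.1079
 0.1846
 (0.112, 78, [0.5086, -0.2802], [0.039, 0.039], [[0.5083, -0.2805], 0.0171])
 (0.14, 84, [0.5078, -0.2806], [0.041, 0.039], [[0.5071, -0.2808], 0.0183])
 (0.165, 152, [0.5084, -0.2815], [0.04, 0.04], [[0.5079, -0.2807], 0.0175])
456
0 102 far x 22.0 y mid 1.9
12 61 far x 21.7 y mid -0.3
24 50 far x 21.6 y mid 0.9
36 65 far x 21.9 y mid 1.3
48 58 far x 22.1 y mid 1.5
60 102 far x 20.6 y mid 0.7
72 11 far x 20.3 y mid -0.7
n range [-0.18612919 72.7630987 ]
```

View pics/w8.png

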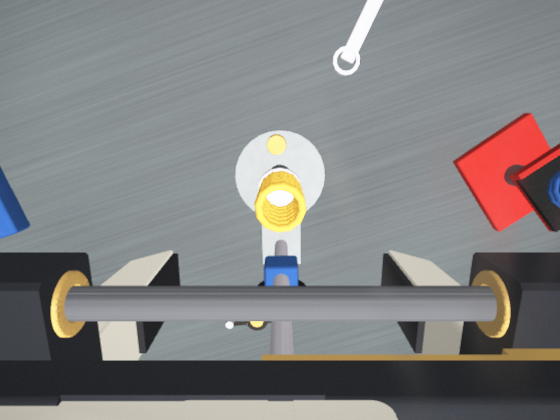

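View pics/f.png

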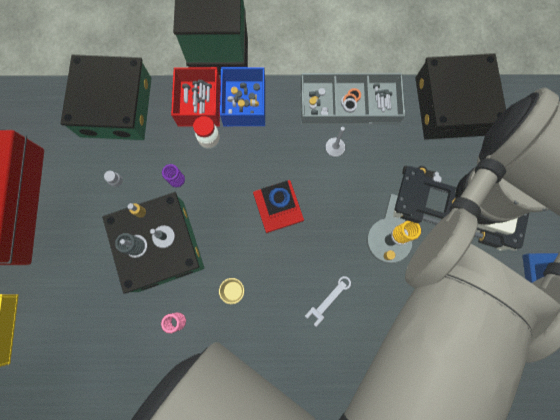

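Yellow stands upright and centred on the anvil (wrist picture, (280,205)). Blue sits flat on the rest (top picture, (279,197)). The dark spring at (128,243) and the other things are where they were.

```bash
python3 -c "
from cell import *
print(hand_in())"
```

```text
the job is handed in; nothing more can be done
None
```

The job is handed in at about 22 s: the blue spring sits flat on the sloped rest, the yellow spring stands upright and centred (within about 2 mm by the cameras) on the anvil, and nothing else was moved.

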